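# Free the last swing bolt of a pressure canner's lid

## Task

The pressure canner has cooled and two of its three clamp bolts already hang down at its sides: free the last one, so that the lid can come off. Back its wing nut off just far enough to clear the raised lip of the slotted lug, keeping it on the bolt with the bolt's end never below the top of the nut's hub, then swing the bolt out of the slot and down until it points level or lower, and leave it there. Go by feel and never force the bolt or nut against the lug, leave the lid seated, and do not disturb the small steel seasoning pot below.

Things in the scene. Friction and masses are not known exactly. Their poses are not given: they have to be found in the camera images.
- canner: Cast aluminium pressure canner, fixed: pot 200 mm across, 190 mm tall, rim 212 mm across; two black side handles 62 degrees either side of the bolt to be freed, out to 144 mm from the pot's axis, 150 mm up; two freed bolts hang at its far sides. Origin at the centre of its underside, z up; its -x axis points to the bolt to be freed.
- bolt_pivot (a point): Pivot of the last, still clamped bolt, in a clevis on the pot's side, 118 mm from the pot's axis and 125 mm above the worktop. The bolt turns about the horizontal tangent of the pot through this point, outward.
- swing_bolt (a joint): Angle of the bolt about its pivot, rad: 0 upright in the slot of the lug, 1.57 level and pointing straight away from the pot, 3.0 hanging. The pivot is stiff (0.18 N m): the bolt stays where it is left and takes 2 to 3 N at the nut to move.
- bolt_tip (a point): Centre of the bolt's upper end, 108 mm from the pivot; z runs along the bolt, away from the pivot. The bolt is a steel rod, 9 mm thick, with a coarse thread. With the nut seated the end stands 4 mm above the nut's hub, so the hub is flush with it when the nut is 4 mm up.
- wing_nut: Black wing nut on the bolt. Origin on the bolt's axis at the underside of its round flange (24 mm across, 4 mm thick); z along the bolt, x along the wings. Hub 12 mm across, its top 24 mm above the origin. Turned counterclockwise from above it loosens and climbs 10 mm a turn (1.6 mm per rad) against 0.1 N m; it does not run back. It starts anywhere from seated to 2.2 mm up.
- nut_grip (a point): Point on the nut's axis 28 mm above its origin, midway between the two wings, the height to grip them across their flat faces. The wings are 54 mm from tip to tip, 13 mm thick, and stand from 11 to 37 mm above the nut's origin.
- lug_seat (a point): Where the nut's flange seats on the lid's lug: on the bolt's line, 80 mm above the pivot. The lug is a fork 34 mm wide with a slot 12 mm wide, open outward; its tines end 14.5 mm beyond this point. On the end of each is a lip 2.2 mm high, its inner face 12 mm from here. The nut clears it about 3.2 mm above the seat; lower it catches or wedges: 6 N at the nut can then press on the lug with 25 N.
- lid: Loose aluminium lid, 0.9 kg, its spigot in the pot's mouth. Origin on its axis at the pot's rim, 190 mm above the worktop; low dome to 27 mm above that, black knob in the middle to 62 mm, a dial gauge and a weight on the far half, three slotted lugs round the edge.
- seasoning_pot: Small steel seasoning pot with a lid, 56 mm across and 62 mm tall, standing on the worktop near the canner, below the bolt's path; origin at the centre of its underside. To be left alone.

How it is judged:
By the outcome, as a careful person would: the job done as asked, in the order asked, and still so for the second after the job is handed in, with the robot touching nothing.
It also fails if it takes over 67 s, if anything falls off the work surface, if the arm or the gripper's body presses on something with over 40 N, if the wrist force passes 120 N, or if a joint passes its speed limit or range.

## Robot

A 6-joint arm with a two-finger parallel gripper is mounted at the origin on a cart in front of the work surface, level with it; the furniture and walls round the work are solid. World frame = base frame: x ahead of the robot, y to its left, z up, the work surface at z = 0. Lengths are in m, angles in degrees, forces in N, time in s.
With the tool pointing down it reaches from about 0.35 to 0.875 m from the base axis. Payload 4.2 kg.
Tool frame: the origin (TCP) lies midway between the tips of the shut fingers; the grasp point (between the pads) lies 19 mm behind it; z points along the fingers, y is the line along which they close (so a half turn about z gives the same grasp; the last joint's range is limited). The gripper opens to 87 mm and grips with 3 to 60 N. Pads are 19 mm wide; open, the fingers measure 117 mm over their backs; the gripper's body (75 mm by 190 mm) begins 51 mm behind the grasp point.
Start: joints at [87.181, 22.042, 0.453, 0, -68.411, -14.817], TCP at [0.189, 0.596, 0.223] pointing down, gripper open.
Joint ranges: [-179.83, 179.83], [-69.29, 118.12], [-61.27, 80.66], [-181.25, 117.63], [-171.15, -9.14], [-177.46, 177.46]. Speed limits (degrees/s): [159.86, 159.86, 180, 180, 180, 180].

## Interface

Orientations are given as [roll, pitch, yaw] about the fixed x, y, z axes, in that order (R = Rz(yaw) Ry(pitch) Rx(roll)).
In Python, from workcell import env gives the robot as it stands. The module is installed in compiled form; this text tells all that it offers. Calls block until the motion is done:
- env.goto(position, orientation): joint-space move of the TCP to a pose.
- env.move_straight(position, rotation=None, rate=0.15, force_limit=None): straight line of the TCP; rotation=None keeps the orientation; rate is the mean speed in m/s. With force_limit (N) it stops when the force on the tool has changed by that much, and returns True; else False.
- env.set_joints(angles): joint-space move.
- env.gripper_to(opening, grasp_force=None): opening from 0.0 (shut) to 1.0 (fully open); grasp_force is the grip in N (None keeps the last); returns when the fingers have stopped.
- env.dwell(seconds).
- env.inverse_kinematics(position, orientation): joint angles nearest the present ones, or None.
- env.read_state(): the state.
- env.grab_frame(name): name is "scene" or "top" or "wrist"; returns a dict with "image" (384x512x3 uint8, blue, green, red), "fx", "fy", "cx", "cy" (pixels), "position" and "orientation" of the camera in the world. Camera axes: x right, y up, looking along -z (the intrinsics and any distortion apply to the point x, -y, -z); pixel columns grow to the right and rows downward; lengths in m; the calibration is good to about 2 mm. The wrist camera is an equidistant fisheye: a pixel r from the principal point sees the ray r / f radians off the axis. A picture is of the moment at which its call begins. There is no depth.
A pose or a line that the arm cannot do raises env.Unreachable and nothing moves.
- env.close_job(): hands the job in; it is judged then, once.
Trained networks look in a picture, given as the dict that the camera call returned (one of the last four; its "shot" number tells which), for a name from the list of things; names that differ only in an ending like _2 or _b are one class to them, and where a whole thing is asked for, a point or a joint stands for the part that bears it (a point fixed in the world has none). Each returns a list of dicts, best first, with "score" (0 to 1); they miss things now and then, are a little off and sometimes report something else, mostly with a low value. They report only what shows in the picture. A call takes as long as a camera call.
- env.search_frame(picture, thing): "xyz" ([x, y, z] in m, in world coordinates, good to about 4 mm: the middle of the surface that is visible of it).
- env.trace(picture, thing): "mask" (384x512 bool, what is visible of it).
The state is a dict: "clock": time; "joint_positions": joint angles; "qvel": joint speeds; "joint_torque": joint torques, N m; "position": TCP position; "tool_rot": TCP orientation; "force": force on the tool from outside, world axes, zero at the start; "wrist_torque": the same for the moment, N m; "opening": opening from 0.0 (shut) to 1.0 (fully open); "finger_force": force on a finger pad.
Only numpy, scipy, OpenCV 4.12 (cv2) and the standard library are available. Lean on these libraries where they do the work, as an engineer would, in place of code of your own. Each camera call takes 0.05 s, during which the arm holds its last target. There are 200 camera calls.

## Working session

There is one attempt and no reset: what is moved stays moved. The work goes in short steps, each a Python script; the robot and the scene stay as the last script left them, time stands still between calls to the robot, and variables do not carry over. Pictures are saved under pics/ and viewed, at most 10 in all, crops included, and the job is handed in when it is done.

```bash
ls; mkdir -p pics
python3 - <<'E'
from workcell import env
import cv2,numpy as np
ims=[]
for c in ["scene","top"]:
    f=env.grab_frame(c); ims.append(f["image"])
    print(c,np.round(f["position"],3),np.round(f["orientation"],2),f["fx"],f["cx"],f["cy"])
    for t in ["canner","bolt_pivot","bolt_tip","wing_nut","nut_grip","lug_seat","lid","seasoning_pot"]:
        r=env.search_frame(f,t)
        print(t,[(np.round(a["xyz"],3).tolist(),round(a["score"],2)) for a in r[:3]])
cv2.imwrite("pics/a.png",ims[0]);cv2.imwrite("pics/b.png",ims[1])
print(env.read_state())
E
```

```text
pics
scene [-0.094 -0.638  0.744] [ 48.53   0.89 -63.54] 415.1888536825756 249.46145201714168 188.69618394111168
canner [([0.486, -0.492, 0.131], 0.91)]
bolt_pivot [([0.486, -0.489, 0.135], 0.57)]
bolt_tip [([0.488, -0.38, 0.232], 0.91)]
wing_nut [([0.49, -0.376, 0.227], 0.59)]
nut_grip [([0.486, -0.38, 0.23], 0.83)]
lug_seat [([0.547, -0.482, 0.206], 0.72)]
lid [([0.55, -0.483, 0.206], 0.68)]
seasoning_pot [([0.37, -0.284, 0.045], 0.86)]
top [ 0.335 -0.363  0.977] [ 10.12   0.93 -90.9 ] 445.94946843062485 260.4141046598133 199.41080690282234
canner [([0.489, -0.429, 0.155], 0.93)]
bolt_pivot [([0.483, -0.433, 0.156], 0.71)]
bolt_tip [([0.491, -0.376, 0.24], 0.71)]
wing_nut [([0.49, -0.381, 0.239], 0.55)]
nut_grip [([0.488, -0.43, 0.155], 0.71)]
lug_seat [([0.562, -0.462, 0.208], 0.57)]
lid [([0.56, -0.463, 0.202], 0.86)]
seasoning_pot [([0.376, -0.278, 0.041], 0.82)]
{'clock': 0.9, 'joint_positions': array([ 8.71799821e+01,  2.20410802e+01,  4.51760068e-01, -5.01045207e-04,
       -6.84096369e+01, -1.48159568e+01]), 'qvel': array([-0.03308514,  0.01789347, -0.04387948,  0.00285848,  0.02243628,
        0.09878699]), 'joint_torque': array([-1.74918328e-04, -3.90454960e+01,  1.87619162e+01,  4.22430217e+00,
        1.54062262e-02, -2.81895637e-05]), 'position': array([0.18933009, 0.59561094, 0.22254917]), 'tool_rot': array([-1.79999111e+02,  7.17102957e-04, -1.76361590e+01]), 'force': array([ 0.51056534, -0.3168119 , -0.40045766]), 'wrist_torque': array([ 0.03224048,  0.00990088, -0.03414812]), 'finger_force': 0.0, 'opening': 1.0004946255597165}
```

View pics/a.png

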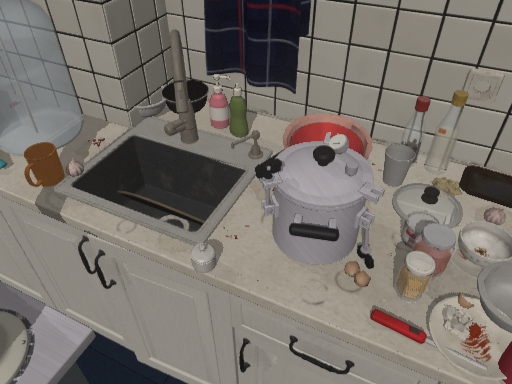

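View pics/b.png

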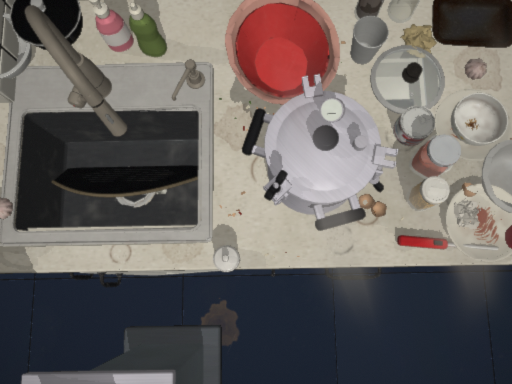

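The nut (scene px 268,170; top px 276,185) is clamped on the side facing the robot, with its wings roughly radial. The seasoning pot is at (203,258) in the scene view and (227,258) in the top view. Next I'll go over the nut for a wrist view.

```bash
cat > h.py <<'E'
from workcell import env
import numpy as np, cv2
from scipy.spatial.transform import Rotation as R
def rot(rpy): return R.from_euler("xyz",rpy,degrees=True).as_matrix()
def proj(f,p):
    q=rot(f["orientation"]).T@(np.atleast_2d(p)-f["position"]).T
    x,y,z=q[0],-q[1],-q[2]
    if f.get("fish"):
        r=np.hypot(x,y); t=np.arctan2(r,z); s=t/np.maximum(r,1e-9)
    else: s=1/z
    return np.c_[f["cx"]+f["fx"]*x*s,f["cy"]+f["fy"]*y*s]
def ray(f,u,v):
    a,b=(u-f["cx"])/f["fx"],(v-f["cy"])/f["fy"]
    if f.get("fish"):
        r=np.hypot(a,b); d=np.array([np.sin(r)*a/max(r,1e-9),np.sin(r)*b/max(r,1e-9),np.cos(r)])
    else: d=np.array([a,b,1.])
    return rot(f["orientation"])@np.array([d[0],-d[1],-d[2]])
def onz(f,u,v,z):
    d=ray(f,u,v); return f["position"]+d*(z-f["position"][2])/d[2]
def grab(n):
    f=env.grab_frame(n); f["fish"]=(n=="wrist"); return f
E
python3 - <<'E'
from h import *
env.move_straight([0.13,0.42,0.42],rate=0.3)
env.goto([0.36,-0.28,0.42],[180,0,140])
env.goto([0.45,-0.345,0.36],[180,0,140])
env.dwell(0.3)
s=env.read_state();print(s["clock"],s["joint_positions"].round(1),s["position"],s["force"])
f=grab("wrist");print(f["position"],f["orientation"],f["fx"],f["cx"],f["cy"])
for t in ["bolt_tip","wing_nut","nut_grip","lid","seasoning_pot","canner"]:
    print(t,[(np.round(a["xyz"],3).tolist(),round(a["score"],2)) for a in env.search_frame(f,t)[:3]])
m=env.trace(f,"wing_nut")
im=f["image"].copy()
if m: 
    print(m[0]["score"],m[0]["mask"].sum())
    cs,_=cv2.findContours(m[0]["mask"].astype(np.uint8),0,2);cv2.drawContours(im,cs,-1,(0,0,255),1)
    print(cv2.minAreaRect(np.vstack(cs)))
cv2.imwrite("pics/c.png",im)
g=grab("top")
for t in ["wing_nut","lid"]:
  m=env.trace(g,t)
  cs,_=cv2.findContours(m[0]["mask"].astype(np.uint8),0,2);print(t,m[0]["score"],cv2.minAreaRect(np.vstack(cs)))
print(onz(g,325,138,0.248), onz(f,*cv2.minAreaRect(np.vstack(cs))[0],0.242))
E
```

```text
5.425 [ -21.1   12.6    6.6    0.   -83.9 -108.9] [ 0.44970773 -0.3446373   0.36155839] [0.66142185 0.84486027 0.78531181]
[ 0.38561801 -0.29051916  0.52463458] [-17.70967241  -0.07121166  49.96561712] 297.3186396354542 258.68889627887006 187.76227936067198
bolt_tip [([0.493, -0.377, 0.239], 0.56)]
wing_nut [([0.491, -0.374, 0.245], 0.89)]
nut_grip [([0.496, -0.378, 0.242], 0.85)]
lid [([0.542, -0.436, 0.201], 0.7)]
seasoning_pot [([0.38, -0.277, 0.051], 0.62)]
canner [([0.492, -0.39, 0.149], 0.9)]
0.55 707
((261.5, 227.5), (51.0, 21.0), 90.0)Traceback (most recent call last):
  File "<stdin>", line 20, in <module>
IndexError: list index out of range
```

View pics/c.png

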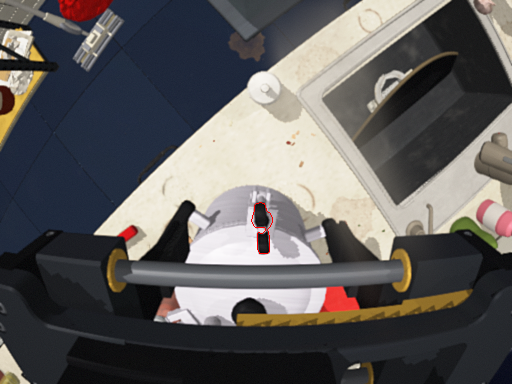

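The nut shows in the wrist view at (262,228), with wings nearly radial (ends ~(261,204) and ~(264,253)); the seasoning pot is at (265,88), well clear. Next I'll get position, radial direction and wing heading from these pixels.

Run:
```python
from h import *
f=grab("wrist"); g=grab("top"); s=grab("scene")
print("wing ends",onz(f,261,204,0.243),onz(f,264,253,0.243),"c",onz(f,262.5,228,0.243))
print("knob top",onz(f,249,305,0.245))
for n,k in (("f",f),("g",g),("s",s)):
  for t in ["wing_nut","bolt_tip","lid","seasoning_pot"]:
    for m in env.trace(k,t)[:1]:
      ys,xs=np.nonzero(m["mask"]); c=[(xs.min()+xs.max())/2,(ys.min()+ys.max())/2]
      print(n,t,round(m["score"],2),m["mask"].sum(),c,[xs.min(),xs.max(),ys.min(),ys.max()])
cr=f["image"][180:270,200:330]
a=cv2.resize(cr,None,fx=6,fy=6,interpolation=cv2.INTER_CUBIC)[:300*2]
cv2.imwrite("pics/d.png",a)
b=cv2.resize(g["image"][80:240,200:420],None,fx=3.5,fy=3.5,interpolation=cv2.INTER_CUBIC);cv2.imwrite("pics/e.png",b)
np.savez("cal.npz",**{n+"_"+k:np.asarray(v[k]) for n,v in (("f",f),("g",g),("s",s)) for k in ["position","orientation","fx","fy","cx","cy"]})
```

```text
wing ends [ 0.4688874  -0.35728018  0.243     ] [ 0.51457866 -0.39124416  0.243     ] c [ 0.49038995 -0.37322811  0.243     ]
knob top [ 0.55863635 -0.450908    0.245     ]
f wing_nut 0.76 665 [np.float64(261.5), np.float64(228.0)] [np.int64(252), np.int64(271), np.int64(202), np.int64(254)]
f bolt_tip 0.95 844 [np.float64(261.5), np.float64(222.0)] [np.int64(252), np.int64(271), np.int64(190), np.int64(254)]
f lid 0.97 8372 [np.float64(246.5), np.float64(264.0)] [np.int64(167), np.int64(326), np.int64(203), np.int64(325)]
f seasoning_pot 0.9 909 [np.float64(264.5), np.float64(88.0)] [np.int64(248), np.int64(281), np.int64(72), np.int64(104)]
g lid 0.75 7948 [np.float64(347.0), np.float64(138.5)] [np.int64(296), np.int64(398), np.int64(75), np.int64(202)]
g seasoning_pot 0.9 570 [np.float64(226.0), np.float64(258.5)] [np.int64(213), np.int64(239), np.int64(246), np.int64(271)]
s wing_nut 0.9 329 [np.float64(268.0), np.float64(169.5)] [np.int64(256), np.int64(280), np.int64(159), np.int64(180)]
s bolt_tip 0.82 495 [np.float64(268.5), np.float64(182.0)] [np.int64(255), np.int64(282), np.int64(158), np.int64(206)]
s lid 0.7 639 [np.float64(202.5), np.float64(257.5)] [np.int64(190), np.int64(215), np.int64(243), np.int64(272)]
s seasoning_pot 0.75 580 [np.float64(202.0), np.float64(257.0)] [np.int64(190), np.int64(214), np.int64(243), np.int64(271)]
```

View pics/d.png

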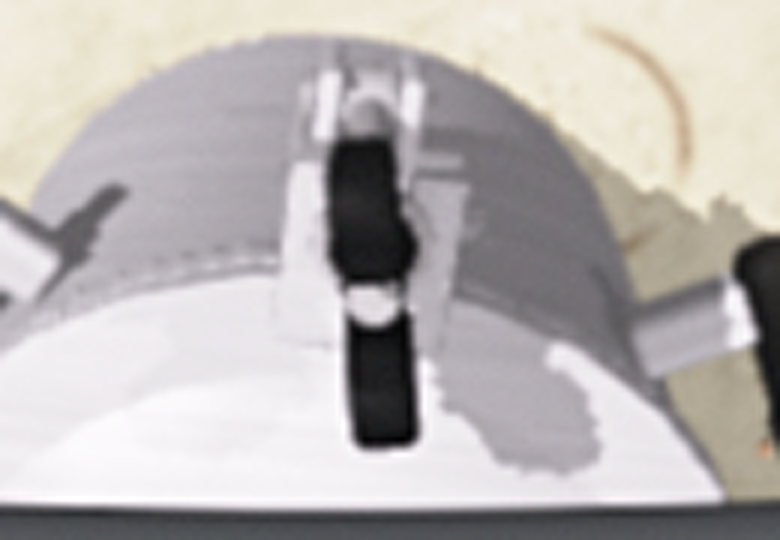

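View pics/e.png

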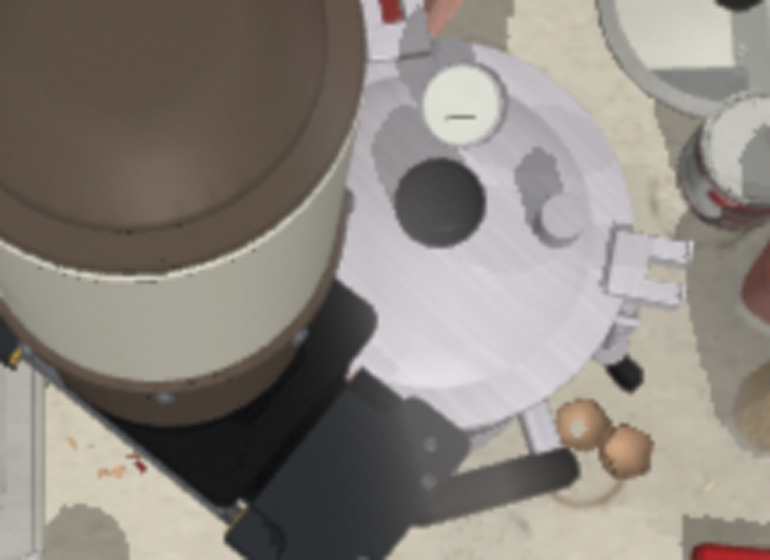

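Run:
```python
from h import *
d=np.load("cal.npz"); F=lambda n:{**{k:d[n+"_"+k] for k in ["position","orientation","fx","fy","cx","cy"]},"fish":n=="f"}
f,g,s=F("f"),F("g"),F("s")
px=lambda a,b:(200+a/6,180+b/6)
tip=onz(f,*px(375,303),0.233); inn=onz(f,*px(386,445),0.2425)
print("tip",tip,"inner",inn,"len",np.linalg.norm((inn-tip)[:2]),"az",np.degrees(np.arctan2(*(inn-tip)[1::-1])))
ax=onz(g,325.7,138,0.25);print("axis g",ax)
print("knob w proj of axis", proj(f,[ax[0],ax[1],0.25]))
r=(tip-ax)[:2];print("radius",np.linalg.norm(r),"az",np.degrees(np.arctan2(r[1],r[0])))
print("tip in g,s",proj(g,tip),proj(s,tip))
# nut visible in s: box 256-280,159-180 ; model box of wings
for az in (-50,-45,-40,-35):
    u=np.array([np.cos(np.radians(az)),np.sin(np.radians(az)),0]);v=np.array([-u[1],u[0],0])
    P=np.array([[tip[0],tip[1],0]+a*27e-3*u+b*6.5e-3*v+[0,0,z] for a in(-1,1) for b in(-1,1) for z in(.217,.243)])
    for k in(f,s):
        q=proj(k,P);print(az,q.min(0).round(),q.max(0).round(),end=" ")
    print()
```

```text
tip [ 0.49640648 -0.37807889  0.233     ] inner [ 0.51617841 -0.39208807  0.2425    ] len 0.02423193153897563 az -35.31904230394933
axis g [ 0.5683568  -0.46537663  0.25      ]
knob w proj of axis [[245.15842525 317.7908024 ]]
radius 0.11312711198762873 az 129.495160587923
tip in g,s [[274.877429   182.65526044]] [[268.85000154 166.48548901]]
-50 [252. 201.] [274. 257.] -50 [255. 158.] [283. 177.] 
-45 [254. 202.] [271. 257.] -45 [255. 158.] [283. 178.] 
-40 [256. 202.] [269. 257.] -40 [255. 157.] [283. 178.] 
-35 [254. 202.] [271. 257.] -35 [255. 157.] [282. 179.]
```

```bash
cat >> h.py <<'E'
C=np.array([0.494,-0.376]); AX=np.array([0.5675,-0.4645])
def st(): 
    s=env.read_state(); return round(s["clock"],2),s["position"].round(5),s["tool_rot"].round(2),s["force"].round(2),s["wrist_torque"].round(3),s["finger_force"],round(s["opening"],3)
E
python3 - <<'E'
from h import *
env.gripper_to(0.0)
def touch(xy,z0,z1,yaw):
    env.move_straight([*xy,z0],[180,0,yaw],rate=0.12); env.dwell(0.4)
    a=env.read_state()
    hit=env.move_straight([*xy,z1],rate=0.008,force_limit=2.0)
    b=env.read_state();env.dwell(0.2);c=env.read_state()
    print(hit,b["clock"],b["position"],c["position"],(c["force"]-a["force"]).round(2),a["position"][2]-z0)
    env.move_straight([*xy,z0+.004],rate=0.05)
touch(C,0.252,0.236,143)
touch(AX,0.262,0.246,143)
E
```

```text
True 10.95 [ 0.49400594 -0.37603093  0.24275108] [ 0.49397729 -0.37601325  0.24264579] [-0.47  1.12  5.38] 0.0002778769609431686
True 14.325 [ 0.567476   -0.46453615  0.25212127] [ 0.56750814 -0.46453234  0.25207734] [-0.66 -1.64  5.2 ] 0.0002833568645613793
```

Calibrated against the knob, the wing tops put the nut about 0.55 mm up. I'll grip it lightly, centre on the force reading, then turn.

Run:
```python
from h import *
env.move_straight([*C,0.268],[180,0,143],rate=0.15)
env.gripper_to(0.5)
env.move_straight([*C,0.2145],rate=0.06,force_limit=6); env.dwell(0.3); print(st())
env.gripper_to(0.0,6); env.dwell(0.2); print(st())
im=grab("wrist")["image"]; cv2.imwrite("pics/f.png",cv2.resize(im[180:384,100:420],None,fx=2.4,fy=2.4))
```

```text
(18.22, array([ 0.49407, -0.37604,  0.21478]), array([1.7999e+02, 3.0000e-02, 1.4300e+02]), array([ 0.93,  0.27, -0.35]), array([-0.049, -0.204, -0.011]), 0.0, 0.499)
(19.04, array([ 0.4933 , -0.37671,  0.21454]), array([-1.7992e+02, -3.0000e-02,  1.4298e+02]), array([-3.79, -4.94, -0.43]), array([-1.381,  0.679,  0.123]), 5.931949399528094, 0.15)
```

View pics/f.png

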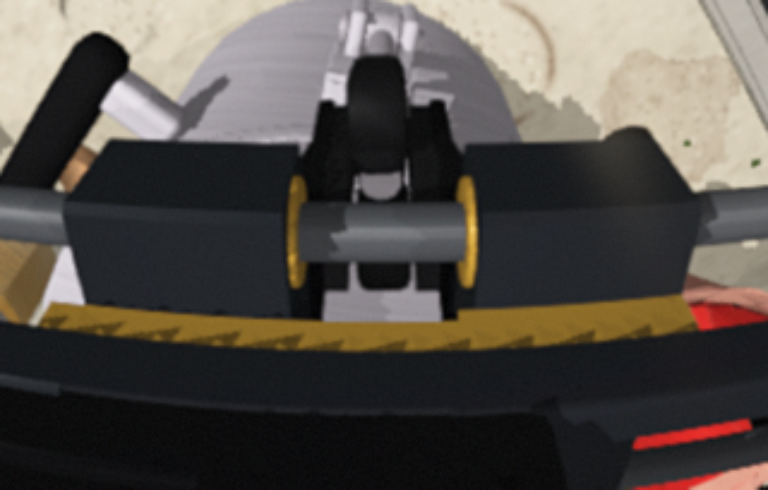

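The grip is on the wing flats (opening 13 mm), with about 6 N of side load because the tool sits ~1–2 mm off along the closing axis. I'll shift to null that.

Run:
```python
from h import *
u=np.array([np.cos(np.radians(53)),np.sin(np.radians(53))]); f0=np.array([0.93,0.27])
p=C.copy()
for i in range(5):
    F=(env.read_state()["force"][:2]-f0)@u
    if abs(F)<1.2: break
    p=p+u*np.clip(F/4.5e3,-.0015,.0015)
    env.move_straight([*p,0.2145],rate=0.02); env.dwell(0.15)
    print(p.round(4),st()[3:5])
```

```text
[ 0.4931 -0.3772] (array([-1.29,  0.11, -0.14]), array([-0.099,  0.16 ,  0.073]))
[ 0.4929 -0.3775] (array([-0.57,  2.28,  0.58]), array([ 0.622, -0.171,  0.081]))
```

Run:
```python
from h import *
f0=np.array([0.9,0.3]); p=np.array([0.4930,-0.3774])
env.gripper_to(0.0,40); print(st())
yaw=143;n=6
def null(z,k=3):
    global p
    for _ in range(k):
        F=env.read_state()["force"][:2]-f0
        if np.linalg.norm(F)<1.5: break
        p=p+np.clip(F/6e3,-.001,.001)
        env.move_straight([*p,z],[180,0,yaw],rate=0.02); env.dwell(0.08)
z=0.2145
for i in range(n):
    yaw+=107/n; z+=107/n/36e3
    env.move_straight([*p,z],[180,0,yaw],rate=0.0012); env.dwell(.08)
    a=st(); null(z); b=st()
    print(b[0],p.round(4),b[1],b[2][2],"F",a[3],b[3],"T",a[4][2],b[4][2],round(b[5],1),b[6])
    if abs(b[4][2])>.4 or np.abs(b[3]).max()>12: print("stop",yaw); break
```

```text
(20.11, array([ 0.49314, -0.37708,  0.21448]), array([179.96,   0.  , 143.  ]), array([ 1.11,  2.54, -0.13]), array([ 0.924, -0.326,  0.039]), 39.50841710189707, 0.142)
20.98 [ 0.4926 -0.3772] [ 0.49291 -0.37742  0.21499] 160.82 F [-1.61  1.43  0.48] [1.22 0.75 1.  ] T 0.095 0.067 39.5 0.145
21.86 [ 0.4925 -0.3777] [ 0.49258 -0.37766  0.21551] 178.65 F [ 0.49 -2.4  -1.68] [ 0.43 -0.85 -1.13] T 0.112 0.001 39.5 0.14
22.73 [ 0.4926 -0.3781] [ 0.49244 -0.37796  0.21599] -163.51 F [ 1.31 -2.62 -2.26] [ 0.06 -0.25 -0.71] T 0.058 0.086 39.6 0.143
23.94 [ 0.4926 -0.3789] [ 0.49259 -0.37851  0.21646] -145.66 F [ 0.65 -2.34 -1.57] [ 0.87 -0.65  0.47] T 0.083 0.056 39.6 0.145
25.15 [ 0.4931 -0.3789] [ 0.49297 -0.37884  0.21698] -127.84 F [ 2.64  0.55 -1.43] [ 1.19 -0.01  0.12] T 0.097 0.033 39.6 0.141
26.02 [ 0.4933 -0.3792] [ 0.49336 -0.37913  0.21749] -110.01 F [ 1.81 -2.01 -0.8 ] [ 1.95 -0.39 -0.71] T 0.1 0.097 39.6 0.147
```

Run:
```python
from h import *
p=np.array([0.4933,-0.3791])
env.gripper_to(0.45); env.move_straight([*p,0.268],rate=0.12)
env.gripper_to(0.0); c=np.array([.4937,-.378])
env.move_straight([*c,0.254],rate=0.1); env.dwell(0.3)
a=env.read_state()
hit=env.move_straight([*c,0.238],rate=0.008,force_limit=2.0); env.dwell(0.2);b=env.read_state()
print(hit,b["clock"],b["position"],(b["force"]-a["force"]).round(2))
env.move_straight([*c,0.268],rate=0.15)
```

```text
True 30.2083 [ 0.493686   -0.37806166  0.24563074] [-0.07 -0.82  5.35]
```

The nut is now about 3.55 mm up (target 3.2–4), matching the angle turned. I'll regrip, add 4°, then swing outward in small force-limited steps.

```bash
cat >> h.py <<'E'
c0=np.array([.4937,-.378]); AZ=np.radians(130); eo=np.array([np.cos(AZ),np.sin(AZ),0]); tt=np.cross([0,0,1],eo)
piv=np.array([*c0,.125])
def pose(th,L,yaw,off=(0,0)):
    Q=R.from_rotvec(tt*np.radians(th)); 
    o=Q*R.from_euler("xyz",[180,0,yaw],degrees=True)
    return piv+np.r_[off,0]+Q.apply([0,0,L]),o.as_euler("xyz",degrees=True)
E
python3 - <<'E'
from h import *
p=np.array([0.4933,-0.3791])
print([(t,env.inverse_kinematics(*pose(t,.0925,-106)) is not None) for t in (10,20,30,40,50,60)])
env.gripper_to(0.45)
env.move_straight([*p,0.2175],[180,0,-110],rate=0.1,force_limit=6); env.dwell(.2);b=env.read_state()["force"];print(b)
env.gripper_to(0.0,30); print(st())
env.move_straight([*p,0.2176],[180,0,-106],rate=0.0003); env.dwell(.1);print(st())
env.gripper_to(0.0,15)
off=p-c0
for th in (1,2,3,4.5,6,8,10,12,14):
    q,o=pose(th,.0926,-106,off)
    hit=env.move_straight(q,o,rate=0.02,force_limit=7)
    s=env.read_state();F=s["force"]-b
    d=s["position"]-piv; 
    print(th,hit,round(s["clock"],2),"ang",np.degrees(np.arctan2((d-np.r_[off,0])@eo,d[2])).round(2),"Fout",round(F@eo,1),"Ft",round(F@tt,1),"Fz",round(F[2],1),round(s["opening"],3))
    if hit or abs(F@eo)>6: break
E
```

```text
[(10, True), (20, True), (30, True), (40, False), (50, False), (60, True)]
[-0.49618562  0.77452901  0.71184461]
(32.88, array([ 0.49341, -0.37914,  0.21751]), array([-179.98,   -0.  , -109.99]), array([-0.36,  0.39, -0.91]), array([ 0.095, -0.253,  0.13 ]), 29.613314075868402, 0.144)
(33.23, array([ 0.49353, -0.37918,  0.21768]), array([-1.7997e+02, -1.0000e-02, -1.0606e+02]), array([ 0.99, -0.56, -0.62]), array([-0.032, -0.338,  0.06 ]), 29.610335288871283, 0.146)
1 False 33.69 ang 1.09 Fout -1.7 Ft -0.7 Fz -1.1 0.146
2 False 33.94 ang 2.11 Fout -2.0 Ft -0.4 Fz -1.0 0.151
3 False 34.19 ang 3.09 Fout -2.1 Ft 0.2 Fz -0.7 0.144
4.5 False 34.47 ang 4.69 Fout -1.3 Ft -0.1 Fz -0.8 0.148
6 False 34.74 ang 6.17 Fout -1.9 Ft 1.5 Fz -1.2 0.146
8 False 35.05 ang 8.22 Fout -1.6 Ft 2.1 Fz -0.4 0.149
10 False 35.36 ang 10.17 Fout -0.8 Ft 3.3 Fz 0.2 0.148
12 False 35.67 ang 12.18 Fout -0.5 Ft 4.4 Fz -0.2 0.145
14 False 35.98 ang 14.19 Fout -1.3 Ft 5.1 Fz 1.1 0.142
```

```bash
sed -i 's/radians(130)/radians(132.5)/' h.py
python3 - <<'E'
from h import *
b=np.array([-.3,.4,0]);off=np.array([0.4933,-0.3791])-c0
last=14
for th in (14,17,20,24,28,32,35,38):
    q,o=pose(th,.0926,-106,off)
    try: hit=env.move_straight(q,o,rate=0.03,force_limit=7)
    except env.Unreachable: print("unreach",th);break
    last=th
    s=env.read_state();F=s["force"]-b
    print(th,hit,round(s["clock"],2),"Fout",round(F@eo,1),"Ft",round(F@tt,1),"Fz",round(F[2],1),round(s["opening"],3))
    if hit: break
env.gripper_to(0.45)
q,o=pose(last,.15,-106,off); env.move_straight(q,o,rate=0.1)
print(st(),last)
im=grab("scene")["image"][110:270,190:400]; cv2.imwrite("pics/g.png",cv2.resize(im,None,fx=3.5,fy=3.5))
E
```

```text
14 False 36.23 Fout 1.1 Ft 1.0 Fz 1.2 0.149
17 False 36.53 Fout 0.1 Ft 2.1 Fz -0.1 0.146
20 False 36.84 Fout -0.4 Ft 0.6 Fz 0.2 0.147
24 False 37.21 Fout 0.2 Ft -0.1 Fz -0.4 0.148
28 False 37.58 Fout 1.3 Ft -1.6 Fz -0.9 0.15
32 False 38.18 Fout 0.4 Ft -2.7 Fz -0.6 0.147
unreach 35
(39.67, array([ 0.43941, -0.32047,  0.25173]), array([-151.99,  -16.08, -110.03]), array([ 0.22, -0.01,  0.02]), array([ 0.905,  0.693, -0.017]), 0.0, 0.447) 32
```

View pics/g.png

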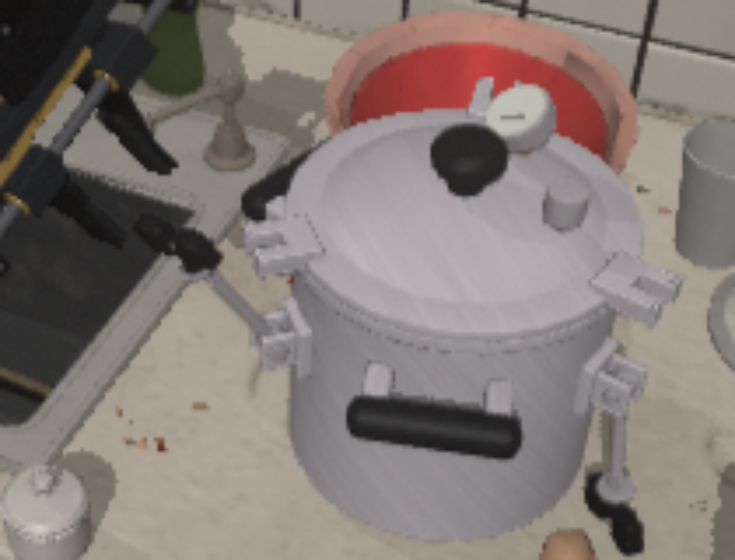

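The bolt stands ~32° out (nut at ~(190,245) in the crop, clear of the lug), and the lid is still seated. Next I'll push it down with closed fingers from its inner side along an arc.

Run:
```python
from h import *
def tip(th,L=.105,w=.010):
    t=np.radians(th); return piv+eo*(L*np.sin(t)-w*np.cos(t)-.0095)+np.array([0,0,L*np.cos(t)+w*np.sin(t)])
O=[180,0,-47.5]
env.move_straight(piv+eo*.08+[0,0,.20],O,rate=0.12); env.gripper_to(0.0)
a=tip(22); env.move_straight([a[0],a[1],.30],O,rate=.15)
hit=env.move_straight(a,O,rate=.12,force_limit=5); env.dwell(.15); b=env.read_state()["force"]; print(hit,st())
if not hit:
  for th in range(28,101,6):
    hit=env.move_straight(tip(th),O,rate=.08,force_limit=9)
    s=env.read_state();F=s["force"]-b
    print(th,hit,round(s["clock"],2),s["position"].round(4),"Fo",round(F@eo,1),"Ft",round(F@tt,1),"Fz",round(F[2],1))
    if hit: break
im=grab("scene")["image"][110:270,190:400]; cv2.imwrite("pics/i.png",cv2.resize(im,None,fx=3.5,fy=3.5))
```

```text
False (44.88, array([ 0.48031, -0.36307,  0.22732]), array([-1.7995e+02, -1.3000e-01, -4.7490e+01]), array([0.18, 0.19, 0.44]), array([ 0.046, -0.029,  0.076]), 0.0, 0.004)
28 False 45.17 [ 0.4728 -0.3551  0.2229] Fo 0.2 Ft -0.2 Fz 0.1
34 False 45.46 [ 0.4661 -0.3478  0.2179] Fo 0.2 Ft -0.9 Fz -0.7
40 False 45.75 [ 0.4596 -0.3409  0.2119] Fo -0.2 Ft 0.2 Fz 0.0
46 False 46.04 [ 0.4536 -0.3344  0.2051] Fo -0.3 Ft 0.5 Fz -0.9
52 False 46.33 [ 0.4482 -0.3285  0.1975] Fo -0.4 Ft -0.1 Fz -0.9
58 False 46.62 [ 0.4432 -0.3231  0.1889] Fo 0.2 Ft 0.7 Fz 0.4
64 False 46.92 [ 0.439  -0.3185  0.1798] Fo 0.9 Ft 0.9 Fz -0.0
70 False 47.21 [ 0.4354 -0.3147  0.1701] Fo -0.8 Ft -0.2 Fz -0.8
76 False 47.5 [ 0.4326 -0.3116  0.1599] Fo -0.8 Ft 1.1 Fz -0.8
82 False 47.79 [ 0.4304 -0.3093  0.1493] Fo -0.8 Ft 0.3 Fz -0.4
88 False 48.08 [ 0.4291 -0.3078  0.1384] Fo -0.6 Ft 0.5 Fz -0.2
94 False 48.38 [ 0.4285 -0.3072  0.1274] Fo 0.0 Ft -1.0 Fz -1.1
100 False 48.67 [ 0.4288 -0.3074  0.1163] Fo -1.1 Ft 0.1 Fz -0.4
```

View pics/i.png

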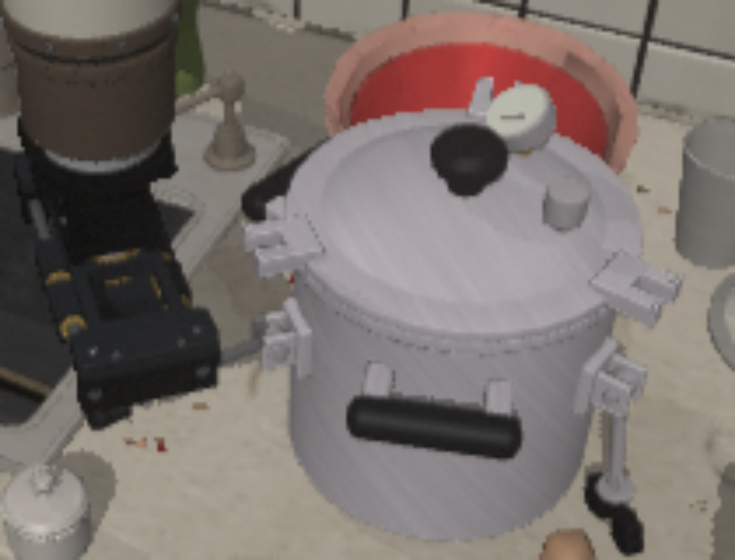

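The bolt has swung down under the gripper (its rod at ~(240,350) runs out below it). I'll lift away and look.

Run:
```python
from h import *
p=env.read_state()["position"]
env.move_straight([p[0],p[1],.30],rate=.15)
env.goto([.36,-.16,.40],[180,0,-47.5]); env.dwell(.2); print(st())
f=grab("scene");im=f["image"].copy()
for th in (90,97,104): 
    t=np.radians(th);q=proj(f,piv+eo*.108*np.sin(t)+[0,0,.108*np.cos(t)])[0]; print(th,q.round(1),((q-[190,110])*3.5).round())
print(proj(f,piv).round(1))
for t in("bolt_tip","wing_nut"): print(t,[(np.round(a["xyz"],3),round(a["score"],2)) for a in env.search_frame(f,t)[:2]])
cv2.imwrite("pics/j.png",cv2.resize(im[110:270,190:400],None,fx=3.5,fy=3.5))
```

```text
(51.08, array([ 0.36033, -0.16059,  0.39856]), array([ 1.7985e+02,  1.4000e-01, -4.7590e+01]), array([0.1 , 0.12, 0.36]), array([ 0.003,  0.004, -0.014]), 0.0, 0.006)
90 [218.4 217.1] [ 99. 375.]
97 [219.2 221.4] [102. 390.]
104 [220.7 225.4] [107. 404.]
[[267.5 206.7]]
bolt_tip [(array([ 0.437, -0.326,  0.117]), 0.92)]
wing_nut [(array([ 0.425, -0.305,  0.109]), 0.7)]
```

View pics/j.png

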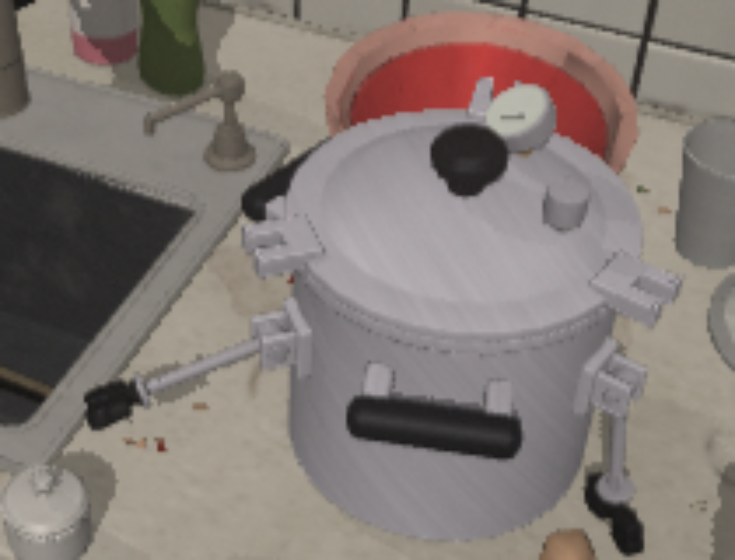

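The bolt points out and down: the nut is at ~(110,403) in the crop, on the projected line for ~103°, so it is below level. The nut is still on, the lid is seated, and the seasoning pot is at (45,505) as before.

```bash
python3 -c "
from workcell import env
print(env.close_job())"
```

```text
the job is handed in; nothing more can be done
None
```

The last bolt is free and the job is handed in: the nut was backed off to about 3.7 mm and kept on, the bolt swung to about 13° below level, the lid is still seated and the seasoning pot was not touched; robot clock about 51 s.

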